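# Gauge a rubber tread pad and post the verdict

### The arm

A 7-joint arm with a two-finger parallel gripper is mounted at the origin on the work surface. World frame = base frame: x ahead of the robot, y to its left, z up, the work surface at z = 0. Lengths are in mm, angles in rad, forces in N, time in s.
With the tool pointing down it reaches from about 425 to 875 mm from the base axis. Payload 4.7 kg.
Tool frame: the origin (TCP) lies on the centre line of the jaws, within the pads' length; the fingertips stand 22 mm ahead of it and the grasp point (between the pads) lies 3 mm ahead of it; z points along the fingers, y is the direction in which the jaws open and shut (so a half turn about z gives the same grasp; the last joint's range is limited). The gripper opens to 85 mm and grips with 20 to 120 N. Pads are 22 mm wide; open, the fingers measure 114 mm over their backs; the gripper's body (76 mm by 85 mm) begins 54 mm behind the grasp point. The pads swing forward as they close: fully open they stand 13 mm farther back than shut.
Start: joints at [1.221, 0.321, -0.07, 1.45, 0.023, 1.371, -0.057], TCP at [231.27, -607.484, 253.349] pointing down, gripper open.
Joint ranges: [-2.86, 2.86], [-0.3, 2.09], [-1.38, 1.24], [0.06, 2.45], [-1.56, 4.7], [0.09, 2.05], [-2.69, 2.69]. Speed limits (rad/s): [2.57, 2.57, 3.14, 3.14, 3.14, 3.14, 3.14].

### API

Orientations are given as [roll, pitch, yaw] about the fixed x, y, z axes, in that order (R = Rz(yaw) Ry(pitch) Rx(roll)).
In Python, from rig import status, eyes, job gives the robot as it stands.
- The arm moves only by the tool servo_tool, never from a script. Its argument "commands" is a list of rows, each a list of 4 numbers: the shift along the world's x, y, z in mm, then the turn about the world's z in rad. A call has 1 to 8 rows; each row shifts and turns the commanded pose from where the row before left it; what a row does not reach is not made up. A row lasts 1/8 s, in which the tool goes at most 62.5 mm and 10.7 degrees, less where a joint would pass 70% of its speed; a pose out of reach is approached as far as the arm can. A call with a gripper value outside its range is refused whole. "claw" is the finger opening in mm, from 0 to 85.4, set as the call begins (left out, the last holds). The fingers move at their own pace and stop on an object; the grip force is fixed at half the most. Time passes only in rows, so rows that do not move let the fingers close. It gives the time, the measured TCP pose, the force and the opening at its end, in the units of the state.
- status.sense(): the state, without advancing time (a new reading comes with each control period).
- eyes.snapshot(name): name is "side" or "top" or "wrist"; returns a dict with "pixels" (400x640x3 uint8, red, green, blue), "depth" (400x640 float32, mm along the optical axis (not along the pixel's ray), 0 where there is no reading), "mtx" (3x3 intrinsics, pixels), "k1" (the pictures are not rectified: a ray, as slopes to the right and down, at radius r is drawn at 1 + k1 r^2 times it, then the intrinsics apply), "origin" and "attitude" of the camera in the world; the wrist camera has in their place "hand_eye" (4x4, takes a point from camera to tool coordinates, whose origin is the TCP and whose axes are the flange's). Camera axes: x right, y down, z forward; pixel columns grow to the right and rows downward; lengths in mm; the calibration is good to about 2 mm. A picture is of the moment at which its call begins: read the wrist's pose just before it.
- job.sign_off(): hands the job in, once; it reports no verdict.
The state is a dict: "time": time; "q": joint angles; "qd": joint speeds; "joint_torque": joint torques, N m; "eef_pos": TCP position; "orientation": TCP orientation; "wrist_force": force on the tool from outside, world axes, zero at the start; "wrist_torque": the same for the moment, N m; "finger_gap": opening from 0.0 (shut) to 1.0 (fully open).
Only numpy, scipy, OpenCV 4.12 (cv2) and the standard library are available. Lean on these libraries where they do the work, as an engineer would, in place of code of your own. Each camera call takes 0.05 s, during which the arm holds its last target.

### The job

Take the depth gauge from its holder, put its sprung probe into the groove of the black tread pad and press it gently down until the foot sits flat on the rubber, holding it there for half a second with about 20 N (over 15, never over 30); then let go and leave it standing there with its reading, and do not let the probe be pushed in anywhere else. Read the depth: if the groove is less than 13 mm deep (red shows on the stem above the blue column) slide the black marker fully to its red end, otherwise fully to its green end. Leave the other things on the bench as they are.

Things in the scene. Friction and masses are not known exactly. Their poses are not given: they have to be found in the camera images.
- gauge: Depth gauge, 0.25 kg, upright in its holder. Aluminium foot bar 26 (x) x 64 (y) x 10 mm; on it a blue column 26 (x) x 24 (y) mm, up to 56 mm above the foot's underside (grip it across y about 36 mm up). Origin: centre of the foot's underside, z up. A 6 mm round ball-tipped probe sticks out 24 mm below the origin until pushed in. Foot goes on the pad's lands, best with the bar across the groove.
- probe (a joint): How far the probe is pushed up into the gauge, m: 0 out (start), at most 0.020. With the foot flat, groove depth = 24 mm minus this. Sprung (100 N/m) with a friction brake: moves from about 5 N, takes up to 7 N, and stays where pushed, so the reading keeps after letting go. The stem rises out of the column's top as much: its first 11 mm white, red below that.
- probe_tip (a point): Lowest point of the probe's ball tip; 24 mm under the gauge's origin at the start.
- pad: Black rubber tread pad 130 (x) x 90 (y) mm, held fast in a steel tray 150 x 124 mm. Origin: centre of the TRAY's underside, on the bench; z up. The pad's two flat lands are 50 mm above it; the rubber gives about 1 mm at 15 N. One groove, 9 mm wide, upright walls, runs along x in the pad's middle; the pad sits off-centre, so the groove is anywhere within 6 mm of y = 0. Depth unknown, 6 to 20 mm. Gauge within 50 mm of x = 0.
- holder: Grey slotted block in which the gauge stands, fixed; origin: centre of its underside. Top 70 (x) x 66 (y) mm, 34 mm above the bench, with a 14 mm slot along x, 28 mm deep, in which the probe hangs free; foot plate 90 x 80 x 6 mm.
- marker_base: Aluminium track 44 (x) x 200 (y) x 14 mm high, fixed; origin: centre of its underside, z up. The marker slides along its y axis; the +y end is painted green, the -y end red.
- marker (a joint): Position of the marker along the track, m: 0 at the red end stop (-y), 0.120 at the green end stop (+y); starts near the middle. Rubs with about 1.5 N and stays where it is left.
- marker_top (a point): Centre of the top of the marker, a black block 28 (x) x 20 (y) mm whose top is 54.5 mm above the bench, axes as the track.
- carton: Bystander: closed cardboard box 110 x 80 x 60 mm, origin under its centre.
- tape_roll: Bystander: roll of brown tape lying flat, 90 mm across, 48 mm high, origin under its centre.
- spare_tread: Bystander: small spare rubber tread 100 x 60 x 30 mm, origin under its centre. Not the one to gauge.
- screwdriver: Bystander: screwdriver with grey handle, 200 mm long along x, 26 mm high, origin under its middle.
- mug: Bystander: white mug, 80 mm across, 90 mm high, handle at +y, origin under its centre.
- scanner: Bystander: hand scanner, grey head 50 x 75 x 40 mm at the origin (under the head's centre), black handle 32 wide reaching to x = -120 mm.
Mind the look-alikes: they are no part of the job. There is more than one size of the gauge; the job needs the larger.

How it is judged (in metres and radians):
On the way, in this order (a step that is already met when the one before it is completed fails the run):
1. the gauge's probe is in the groove and its foot is pressed flat on the pad with more than 15 N (z of gauge in the frame of pad between 0.047 and 0.0515 m and angle between gauge's own z axis and vertical below 0.03 rad and y of gauge in the frame of pad between -0.012 and 0.012 m and x of gauge in the frame of pad between -0.052 and 0.052 m and z of probe_tip in the frame of pad below 0.0455 m and contact force between gauge and pad above 15 N), for 0.4 s.
2. with the gauge left seated, the marker is at the end that matches the reading (z of gauge in the frame of pad between 0.047 and 0.0515 m and angle between gauge's own z axis and vertical below 0.03 rad and y of gauge in the frame of pad between -0.012 and 0.012 m and x of gauge in the frame of pad between -0.052 and 0.052 m and z of probe_tip in the frame of pad below 0.0455 m and ((value of joint probe above 0.0098 m and value of joint marker below 0.014 m) or (value of joint probe below 0.0122 m and value of joint marker above 0.106 m))), for 0.2 s.
At the end, for the whole second after the job is handed in: Gauge released, still, foot flat on the pad (within 1.5 mm of the lands, tilt < 0.03 rad, 6 mm of the groove's middle line, 52 mm of the pad's middle; tip 4.5 mm or more down the groove); marker within 14 mm of the red stop if the reading is under 13 mm, else of the green (13 +- 1.2 mm: either) (all of step 2 and linear speed of gauge below 0.01 m/s and contact force between the fingers and gauge below 0.1 N and contact force between the fingers and marker_base below 0.1 N); the robot touches nothing.
It fails at once if the gauge is pressed on the pad with more than 30 N (contact force between gauge and pad above 30 N).
It fails at once if the probe is pushed in by more than 2 mm with its tip outside the groove (pressed on something else, or lifted out again after gauging) (value of joint probe above 0.002 m and (z of probe_tip in the frame of pad above 0.048 m or y of probe_tip in the frame of pad above 0.012 m or y of probe_tip in the frame of pad below -0.012 m or x of probe_tip in the frame of pad above 0.064 m or x of probe_tip in the frame of pad below -0.064 m)).
It fails at once if a bystander is moved by more than 30 mm (distance of any of carton, tape_roll, spare_tread, screwdriver, mug, scanner from where it was at the start of the episode above 0.03 m).
It also fails if it takes over 67 s, if anything falls off the work surface, if the arm or the gripper's body presses on something with over 40 N, if the wrist force passes 120 N, or if a joint passes its speed limit or range.

## Working session

There is one attempt and no reset: what is moved stays moved. The work goes in short steps, Python scripts to look and compute and a tool call to move; the robot and the scene stay as the last step left them, time stands still between calls to the robot, and variables do not carry over. Pictures are saved under pics/ and viewed, and the job is handed in when it is done.

Besides the shell and the picture viewer there is one more tool, called by a JSON object that holds its "name" and its "arguments". servo_tool: Moves the arm, as the interface text tells. Its arguments: {"type":"object","properties":{"commands":{"type":"array","items":{"type":"array","items":{"type":"number"}}},"claw":{"type":"number"}},"required":["commands"]}

```bash
ls; mkdir -p pics; cat > h.py <<'E'
import numpy as np, cv2
from rig import status, eyes, job
from scipy.spatial.transform import Rotation as R
def snap(n):
    s=status.sense(); d=eyes.snapshot(n); d['s']=s; return d
def save(d,f,crop=None,z=1):
    im=d['pixels'][...,::-1]
    if crop: x0,y0,x1,y1=crop; im=im[y0:y1,x0:x1]
    im=cv2.resize(im,None,fx=z,fy=z,interpolation=cv2.INTER_CUBIC); cv2.imwrite(f,im)
def pose(d):
    if 'hand_eye' in d:
        T=np.eye(4);T[:3,:3]=R.from_euler('xyz',d['s']['orientation']).as_matrix();T[:3,3]=d['s']['eef_pos']
        T=T@np.array(d['hand_eye']);return T[:3,:3],T[:3,3]
    a=np.array(d['attitude'])
    A=a if a.shape==(3,3) else R.from_euler('xyz',a).as_matrix()
    return A,np.array(d['origin'])
def grid(d):
    """world points for all pixels"""
    K=np.array(d['mtx']);k=d['k1']
    v,u=np.mgrid[0:400,0:640].astype(float)
    pts=np.stack([u.ravel(),v.ravel()],1)[:,None]
    n=cv2.undistortPoints(pts,K,np.array([k,0,0,0.]))[:,0]
    A,o=pose(d);z=d['depth'].ravel()
    P=np.c_[n*z[:,None],z]@A.T+o
    P[z==0]=np.nan
    return P.reshape(400,640,3)
def ray(d,u,v,zw):
    n=cv2.undistortPoints(np.array([[[u,v]]],float),np.array(d['mtx']),np.array([d['k1'],0,0,0.]))[0,0]
    A,o=pose(d);r=A@np.r_[n,1];return o+r*(zw-o[2])/r[2]
E
python3 - <<'E'
from h import *
s=status.sense();print(s)
for n in('side','top','wrist'):
    d=snap(n);save(d,f'pics/{n}0.png');print(n,d['mtx'],d['k1'],d.get('attitude'),d.get('origin'),d.get('hand_eye'))
    np.save(f'{n}0.npy',d,allow_pickle=True)
E
```

```text
pics
{'time': 0.0, 'q': array([ 1.22114192,  0.32182817, -0.07006481,  1.45170947,  0.02259929,
        1.37077982, -0.05688733]), 'qd': array([ 8.55875361e-05, -1.94744302e-03, -8.86710314e-04, -1.20196960e-03,
        9.19868757e-04, -2.94581034e-04,  2.69963360e-04]), 'joint_torque': array([ 3.83045990e-04, -4.93581426e+01, -3.82016944e-01, -3.14330184e+01,
        1.30580176e-02,  1.15579338e-02,  5.80796680e-06]), 'eef_pos': array([ 231.02549036, -607.01797663,  252.20262966]), 'orientation': array([-3.13965728e+00,  1.04841614e-04,  3.63779461e-01]), 'wrist_force': array([ 0.68889316,  0.34377123, -0.72259208]), 'wrist_torque': array([ 0.02452669, -0.0023606 ,  0.00954464]), 'finger_gap': 1.0023553071986555}
side [[419.2670849    0.         318.69290484]
 [  0.         419.2670849  199.01991237]
 [  0.           0.           1.        ]] -0.049500423600315153 [-2.44000384 -0.01581544 -0.48814987] [ 220.65085393 -628.80022498  864.28811478] None
top [[393.20588317   0.         321.58550667]
 [  0.         393.20588317 203.39035577]
 [  0.           0.           1.        ]] -0.0007620948711870364 [-2.94049351  0.00475964 -1.70524648] [ 333.30022053  -33.69398126 1175.03266656] None
wrist [[276.17702847   0.         317.86650203]
 [  0.         276.17702847 201.66340229]
 [  0.           0.           1.        ]] -0.04127349545893065 None None [[-1.01579580e-03 -9.49908945e-01 -3.12525141e-01  7.95843084e+01]
 [ 9.99999456e-01 -8.91335499e-04 -5.41101049e-04  3.77832771e-01]
 [ 2.35431975e-04 -3.12525520e-01  9.49909334e-01 -1.21298539e+02]
 [ 0.00000000e+00  0.00000000e+00  0.00000000e+00  1.00000000e+00]]
```

View pics/side0.png

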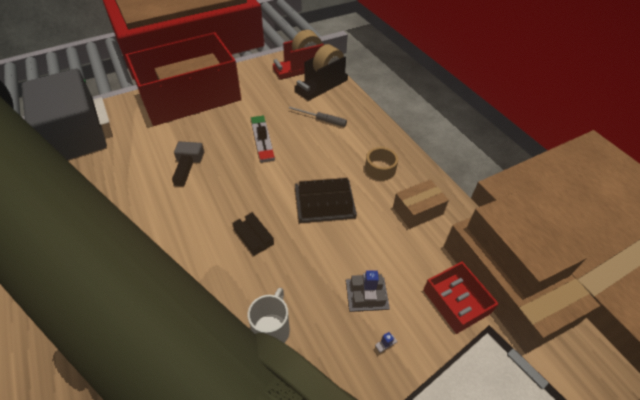

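View pics/top0.png

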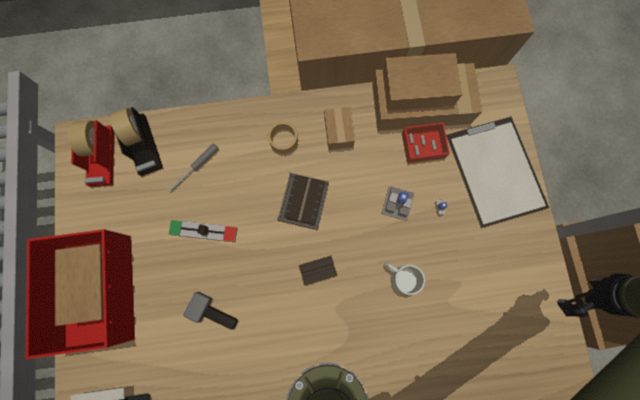

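View pics/wrist0.png

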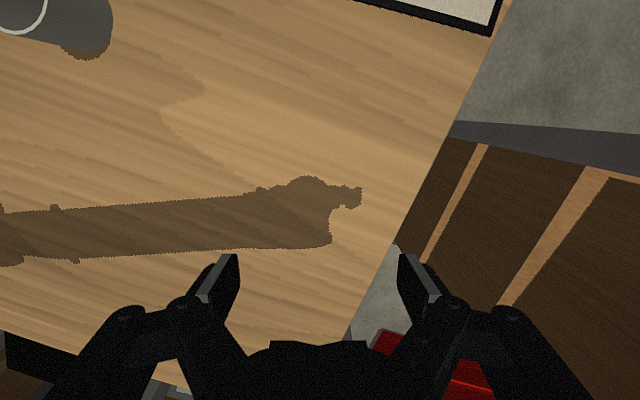

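In the top view, two gauges have a blue column: A, in the grey holder at (398,202), and B, a small one standing free at (441,207). A fits, since it stands in the holder and is the larger. The pad in its tray is at (303,200), with the spare tread at (318,270). The track is at (203,231), green end at the left.

```bash
python3 - <<'E'
from h import *
t=np.load('top0.npy',allow_pickle=True).item();s=np.load('side0.npy',allow_pickle=True).item()
a=[(t,(360,170,460,240)),(t,(265,160,345,240)),(t,(160,205,245,255)),(s,(330,250,420,360))]
ims=[]
for d,c in a:
    im=d['pixels'][c[1]:c[3],c[0]:c[2],::-1];ims.append(cv2.resize(im,(400,300),interpolation=cv2.INTER_CUBIC))
cv2.imwrite('pics/crops.png',np.vstack([np.hstack(ims[:2]),np.hstack(ims[2:])]))
P=grid(t);Q=grid(s)
def p(g,u,v):print((u,v),g[v,u].round(1))
for uv in[(398,203),(404,197),(441,207),(303,200),(290,230),(318,270),(203,231),(175,229),(232,234),(350,200)]:p(P,*uv)
for uv in [(372,275),(388,342),(325,200),(262,132),(258,120),(265,155)]:p(Q,*uv)
E
```

```text
(398, 203) [ 533.2 -281.3   45. ]
(404, 197) [ 539.9 -291.    90.9]
(441, 207) [ 503.4 -401.3   52.3]
(303, 200) [580.6  -6.4  41.3]
(290, 230) [503.4  45.   -1.1]
(318, 270) [374.  -23.    7.2]
(203, 231) [526.8 290.4  50.6]
(175, 229) [550.2 382.9  15.1]
(232, 234) [512.8 216.5  12.3]
(350, 200) [ 569.7 -147.4    2.5]
(372, 275) [ 539.6 -293.4   91. ]
(388, 342) [ 501.7 -420.    53. ]
(325, 200) [568.8 -34.9  46.8]
(262, 132) [529.4 282.3  45.1]
(258, 120) [552.  374.8  14.8]
(265, 155) [509.9 221.3  11.8]
```

View pics/crops.png

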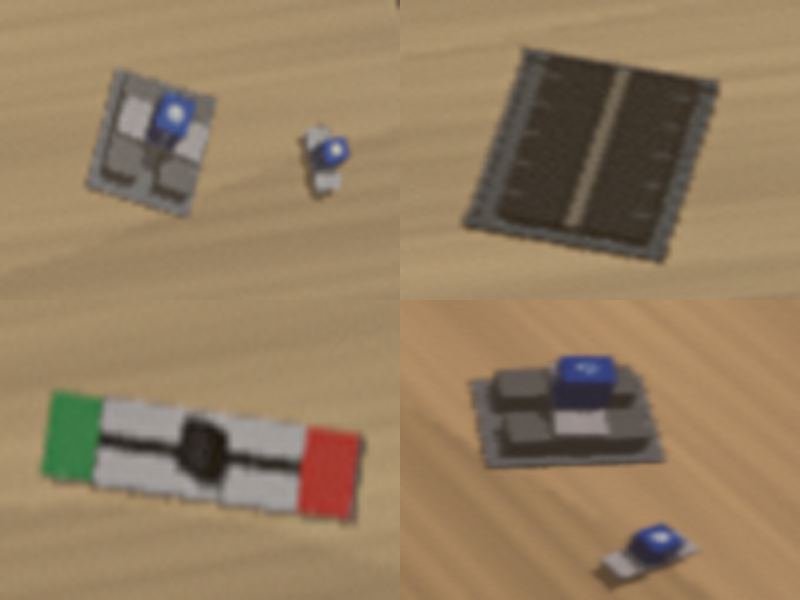

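A is confirmed: the column is the larger one and its top lies at z = 91, against 34 + 56 = 90 expected. Next I'll measure poses and yaws.

```bash
python3 - <<'E'
from h import *
for n in('top','side'):
    d=np.load(n+'0.npy',allow_pickle=True).item();P=grid(d);rgb=d['pixels'].astype(int)
    def rect(c,r,z0,z1,extra=None,name=''):
        m=(np.hypot(P[...,0]-c[0],P[...,1]-c[1])<r)&(P[...,2]>z0)&(P[...,2]<z1)
        if extra is not None:m&=extra
        q=P[m];
        if len(q)<5:print(n,name,'few',len(q));return
        b=cv2.minAreaRect(q[:,:2].astype(np.float32));print(n,name,len(q),np.round(b[0],1),np.round(b[1],1),round(b[2],1),'z',np.median(q[:,2]).round(1))
    rect((570,-10),110,44,60,name='pad')
    rect((570,-10),110,4,60,name='tray')
    rect((535,-285),60,5,40,name='holder')
    rect((535,-285),65,27,50,name='holdertop')
    rect((540,-291),40,80,100,name='coltop')
    R_,G,B=rgb[...,0],rgb[...,1],rgb[...,2]
    rect((530,295),130,8,20,name='track')
    rect((530,295),130,35,70,name='marker')
    rect((550,380),60,5,25,(G>R_*1.5)&(G>B*1.3),'green')
    rect((510,216),60,5,25,(R_>G*1.8)&(R_>B*1.8),'red')
    m=(B>R_*1.3)&(B>G*1.3)&(np.hypot(P[...,0]-540,P[...,1]+291)<60);rect((540,-291),50,80,100,m,'blue')
E
```

```text
top pad 1251 [583.4 -10. ] [ 90.4 130.7] 68.8 z 50.6
top tray 2165 [569.2 -10.8] [214.6 206.9] 88.2 z 47.9
top holder 496 [ 535.8 -282. ] [ 96.8 108.7] 60.5 z 28.1
top holdertop 366 [ 541.3 -288.6] [66.2 71.6] 65.7 z 35.8
top coltop 85 [ 542.2 -289.5] [23.7 28.4] 59.6 z 90.2
top track 892 [510.5 314.1] [202.9 129.8] 67.2 z 15.1
top marker 81 [533.2 294.7] [20.  28.1] 74.6 z 53.6
top green 133 [555.2 382.5] [31.2 39.5] 75.9 z 15.5
top red 158 [515.4 224.4] [35.4 42.1] 75.0 z 15.4
top blue 59 [ 542.8 -289.3] [22.8 27.5] 59.4 z 90.1
side pad 1302 [580.3 -13. ] [ 94.2 130.2] 69.1 z 48.4
side tray 2272 [581.1 -10.6] [124.1 150.1] 69.1 z 46.6
side holder 920 [ 538.1 -292.1] [77.9 90.8] 64.3 z 26.8
side holdertop 603 [ 538.9 -290.8] [68.2 70.6] 65.7 z 34.3
side coltop 153 [ 539.9 -292.2] [24.5 26.5] 60.7 z 89.5
side track 529 [532.1 301.7] [205.   44.2] 76.0 z 12.5
side marker 81 [530.2 293.5] [25.2 27.7] 75.6 z 49.9
side green 55 [551.5 382.7] [36.8 29.4] 3.4 z 13.7
side red 125 [512.7 221.9] [38.4 41.8] 76.7 z 12.8
side blue 120 [ 540.1 -292.9] [21.5 25.6] 59.8 z 89.8
```

{"name": "servo_tool", "arguments": {"commands": [[38, 39, 0, -0.1], [38, 39, 0, -0.1], [38, 39, 0, -0.1], [38, 39, 0, -0.1], [38, 39, 0, -0.1], [38, 39, -10, -0.1], [38, 39, -10, -0.1], [38, 39, -10, -0.1]], "claw": 85}}

```text
time: 1.15
eef_pos: [536.1, -294.2, 222.9]
orientation: [3.141, 0.0, -0.44]
wrist_force: [0.7, -1.1, 0.5]
finger_gap: 0.993
```

```bash
python3 - <<'E'
from h import *
d=snap('wrist');save(d,'pics/w1.png');np.save('w1.npy',d,allow_pickle=True)
print(d['s']['time'],d['s']['eef_pos'],d['s']['orientation'],d['s']['q'],d['s']['wrist_force'])
P=grid(d);rgb=d['pixels'].astype(int);R_,G,B=rgb[...,0],rgb[...,1],rgb[...,2]
m=(B>R_*1.3)&(B>G*1.3)&(P[...,2]>83)&(P[...,2]<97)
q=P[m];print(len(q),cv2.minAreaRect(q[:,:2].astype(np.float32)),np.median(q[:,2]))
m=(np.hypot(P[...,0]-540,P[...,1]+290)<52)&(P[...,2]>38)&(P[...,2]<50);q=P[m];print('foot',len(q),cv2.minAreaRect(q[:,:2].astype(np.float32)),np.median(q[:,2]))
m=(np.hypot(P[...,0]-540,P[...,1]+290)<60)&(P[...,2]>28)&(P[...,2]<50);q=P[m];print('hold',len(q),cv2.minAreaRect(q[:,:2].astype(np.float32)),np.median(q[:,2]))
E
```

```text
1.15 [ 536.13038751 -294.18313387  222.88566397] [ 3.14135781e+00  1.53102710e-04 -4.39746289e-01] [ 0.6651171   0.26669299 -0.24753975  1.5873275   0.06738088  1.2960881
 -1.60286356] [ 0.74735038 -1.14879437  0.48467184]
623 ((541.0545654296875, -291.43377685546875), (23.763263702392578, 25.992576599121094), 61.686588287353516) 90.54952501697068
foot 825 ((541.048828125, -291.40496826171875), (63.57058334350586, 26.23870849609375), 61.33921813964844) 44.68363106589982
hold 2280 ((540.1038818359375, -290.04864501953125), (66.16735076904297, 69.6635513305664), 65.59656524658203) 35.19319729754446
```

View pics/w1.png

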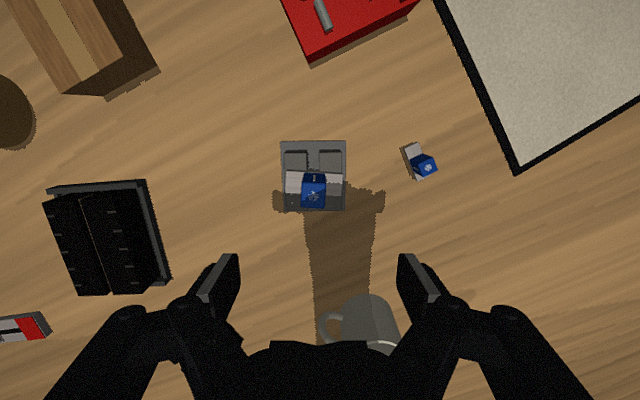

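The wrist image shows the gauge in its holder at (313,188) and the small one at (425,162). The column measures 24 x 26 mm, its top is at z = 90.5, and the foot is 63.6 mm long at yaw -0.50, so it is the larger gauge. I'll move to grasp it.

{"name": "servo_tool", "arguments": {"commands": [[5, 3, -20, -0.06], [0, 0, -25, 0], [0, 0, -25, 0], [0, 0, -25, 0], [0, 0, -25, 0], [0, 0, -20, 0], [0, 0, -9, 0], [0, 0, 0, 0]], "claw": 85}}

```text
time: 2.2
eef_pos: [540.1, -292.4, 73.9]
orientation: [3.142, 0.001, -0.496]
wrist_force: [0.5, -0.1, 1.1]
finger_gap: 0.995
```

```bash
python3 - <<'E'
from h import *
d=snap('wrist');save(d,'pics/w2.png')
E
```

```text
(no output)
```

View pics/w2.png

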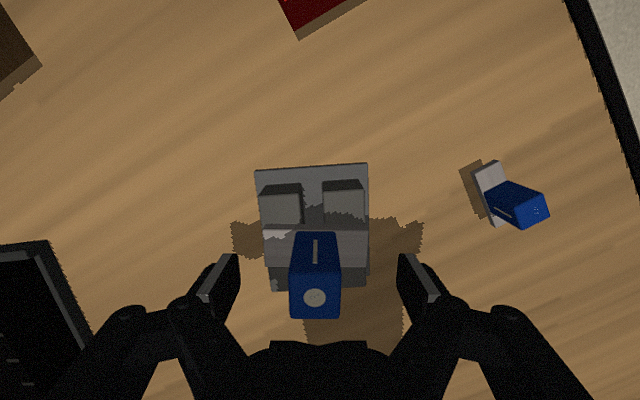

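The column sits between the jaws, centred at (314,300) against the finger middle at 317. I'll trim 1 mm and close.

{"name": "servo_tool", "arguments": {"commands": [[1, 1, 0, 0], [0, 0, 0, 0], [0, 0, 0, 0], [0, 0, 0, 0], [0, 0, 0, 0], [0, 0, 0, 0]], "claw": 10}}

```text
time: 3.0
eef_pos: [541.7, -291.6, 74.8]
orientation: [3.142, -0.001, -0.496]
wrist_force: [1.0, 0.0, 2.9]
finger_gap: 0.272
```

{"name": "servo_tool", "arguments": {"commands": [[0, 0, 8, 0], [0, 0, 14, 0], [0, 0, 18, 0], [0, 0, 18, 0], [0, 0, 18, 0], [0, 0, 18, 0], [0, 0, 18, 0], [0, 0, 16, 0]]}}

```text
time: 4.0
eef_pos: [541.4, -291.5, 203.7]
orientation: [3.141, -0.0, -0.496]
wrist_force: [0.1, 0.5, -1.4]
finger_gap: 0.276
```

{"name": "servo_tool", "arguments": {"commands": [[-2, 20, 0, 0.02], [-5, 45, 0, 0.02], [-5, 50, 0, 0.02], [-6, 50, 0, 0.02], [-6, 50, 0, 0.02], [-6, 50, 0, 0.03], [-4, 30, 0, 0], [-2, 15, 0, 0]]}}

```text
time: 5.0
eef_pos: [503.9, 21.7, 201.8]
orientation: [3.141, 0.001, -0.362]
wrist_force: [0.1, -0.6, -2.2]
finger_gap: 0.273
```

```bash
cat > padfit.py <<'E'
from h import *
import sys
f=sys.argv[1]
d=snap('wrist');save(d,f'pics/{f}.png');np.save(f+'.npy',d,allow_pickle=True)
print(d['s']['time'],d['s']['eef_pos'],d['s']['orientation'],d['s']['wrist_force'],d['s']['finger_gap'])
P=grid(d)
m=(np.hypot(P[...,0]-582,P[...,1]+11)<95)&(P[...,2]>44)&(P[...,2]<56);q=P[m]
print('pad',len(q),cv2.minAreaRect(q[:,:2].astype(np.float32)),np.median(q[:,2]))
E
python3 padfit.py w3
```

```text
5.0 [503.85552783  21.65994107 201.75301119] [ 3.14115826e+00  1.37034479e-03 -3.61511264e-01] [ 0.12858286 -0.59754425 -2.23619281] 0.27325910252591196
pad 12658 ((581.8099975585938, -11.870155334472656), (90.66508483886719, 130.34051513671875), 68.48068237304688) 50.67480650183239
```

View pics/w3.png

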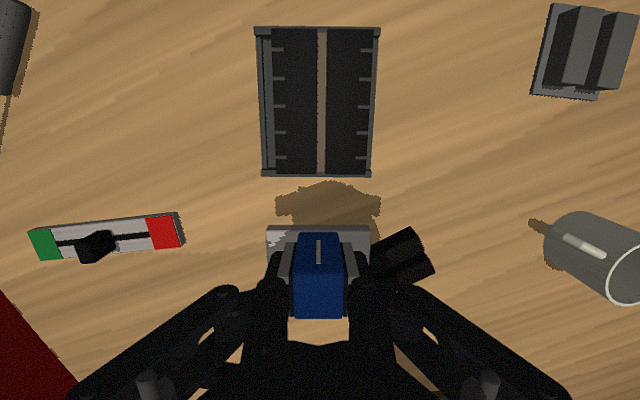

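```bash
python3 - <<'E'
from h import *
d=np.load('w3.npy',allow_pickle=True).item();P=grid(d);im=d['pixels'].astype(int)
for v in (50,80,110,140,160):
    row=im[v,300:345].sum(1); zr=P[v,300:345,2].round(0)
    g=np.where(row>row.min()+0.5*(row.max()-row.min()))[0]+300
    a=ray(d,g[0]-.5,v,50.5);b=ray(d,g[-1]+.5,v,50.5)
    print(v,g[0],g[-1],a.round(1),b.round(1),'floor z',np.nanmedian(P[v,g[1:-1],2]))
    e=P[v];print('   floor mid',e[(g[0]+g[-1])//2].round(1))
s=d['s'];A=R.from_euler('xyz',s['orientation']).as_matrix()
L=(P-s['eef_pos'])@A
R_,G,B=im[...,0],im[...,1],im[...,2]
m=(B>R_*1.3)&(B>G*1.3)&(abs(L[...,0])<40)&(abs(L[...,1])<40);q=L[m]
print('blue',len(q),np.percentile(q,[1,50,99],axis=0).round(1))
top=q[q[:,2]<np.percentile(q[:,2],1)+4];print('top',cv2.minAreaRect(top[:,:2].astype(np.float32)),np.median(top[:,2]))
m=(abs(L[...,0])<45)&(abs(L[...,1])<45)&(L[...,2]>22)&(L[...,2]<45);q=L[m];print('foot',len(q),cv2.minAreaRect(q[:,:2].astype(np.float32)),np.percentile(q,[2,50,98],axis=0).round(1))
E
```

```text
50 318 326 [627.2 -25.5  50.5] [624.4 -33.   50.5] floor z 42.4379544326394
   floor mid [627.3 -30.   41.6]
80 317 325 [604.2 -15.8  50.5] [601.3 -23.5  50.5] floor z 42.41308235013349
   floor mid [603.4 -20.   43. ]
110 317 325 [579.7  -6.4  50.5] [576.7 -14.3  50.5] floor z 42.80650304645428
   floor mid [578.1 -10.5  42.4]
140 317 324 [553.7   3.5  50.5] [550.9  -3.8  50.5] floor z 43.358317309092314
   floor mid [5.518e+02 5.000e-01 4.390e+01]
160 317 324 [535.5  10.4  50.5] [532.7   3.   50.5] floor z 42.72355096521943
   floor mid [533.    7.6  43. ]
blue 7156 [[-11.9 -38.3 -76.9]
 [ 11.2   0.6 -16.2]
 [ 20.   38.1  25.5]]
top ((17.91008758544922, 0.3875007629394531), (40.09663009643555, 6.1378302574157715), 89.60530090332031) -75.59566961706716
foot 1961 ((0.570042610168457, 0.4302864074707031), (25.18752098083496, 64.20169067382812), 0.09067954868078232) [[ -5.  -30.7  23.4]
 [ 10.5   0.6  30.3]
 [ 12.7  31.5  37.8]]
```

The groove shows at column 321 (rows 50–160), centre line through (581.8,-11.8) at -21.4°, and its floor looks about 8 mm down. I'll hover over its middle.

{"name": "servo_tool", "arguments": {"commands": [[15, -6, 0, -0.008], [20, -8, 0, 0], [20, -8, 0, 0], [13, -5, -10, 0], [8, -3, -20, 0], [0, 0, -25, 0], [0, 0, -16, 0], [0, 0, -8, 0]]}}

```text
time: 6.05
eef_pos: [580.3, -11.5, 121.5]
orientation: [3.141, 0.002, -0.374]
wrist_force: [-0.2, -0.6, -2.2]
finger_gap: 0.275
```

{"name": "servo_tool", "arguments": {"commands": [[0, 0, 0, 0], [0, 0, 0, 0]]}}

```text
time: 6.3
eef_pos: [581.9, -11.4, 124.3]
orientation: [-3.141, -0.002, -0.374]
wrist_force: [0.9, -0.3, -2.4]
finger_gap: 0.271
```

```bash
python3 - <<'E'
from h import *
for n in ('wrist','side','top'):
    d=snap(n);np.save(n+'4.npy',d,allow_pickle=True)
    save(d,f'pics/{n}4.png',*({'wrist':(None,1),'side':((270,130,390,230),6),'top':((250,150,360,250),6)}[n]))
print(d['s'])
E
```

```text
{'time': 6.4, 'q': array([ 0.35234064,  0.30661684, -0.44221983,  1.76525551,  0.14585927,
        1.10032787, -2.08293318]), 'qd': array([-0.00011478, -0.00063137, -0.00029461,  0.00330891, -0.00062382,
        0.00079728, -0.00108204]), 'joint_torque': array([-1.38344360e-03, -4.38379776e+01, -3.91044527e+00, -2.92502707e+01,
        1.37446518e-02,  5.93182199e-05,  2.17020311e-04]), 'eef_pos': array([581.87639299, -11.44898293, 124.32773681]), 'orientation': array([-3.14124060e+00, -1.63196942e-03, -3.74169285e-01]), 'wrist_force': array([-0.90962243,  0.3970732 , -2.27062582]), 'wrist_torque': array([-0.00285142,  0.02849565,  0.06421699]), 'finger_gap': 0.27385373601582624}
```

View pics/wrist4.png

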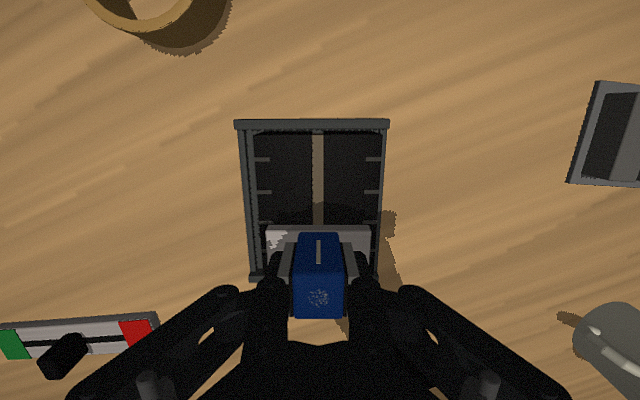

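View pics/side4.png

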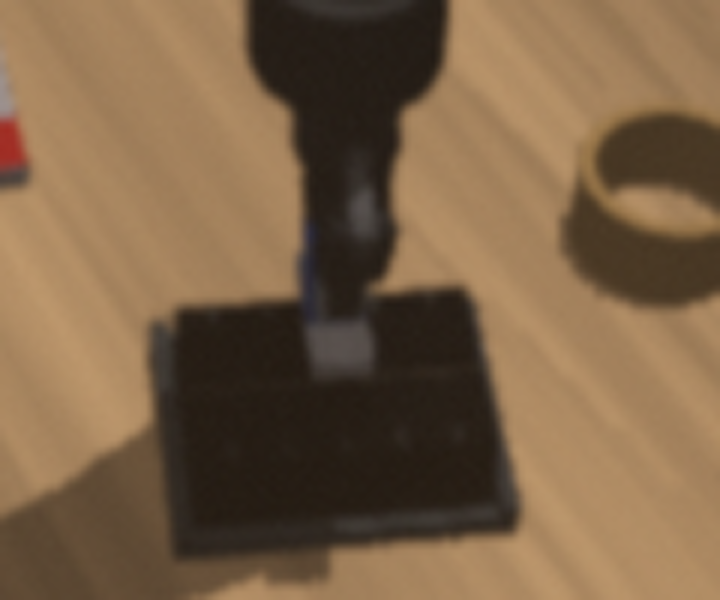

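View pics/top4.png

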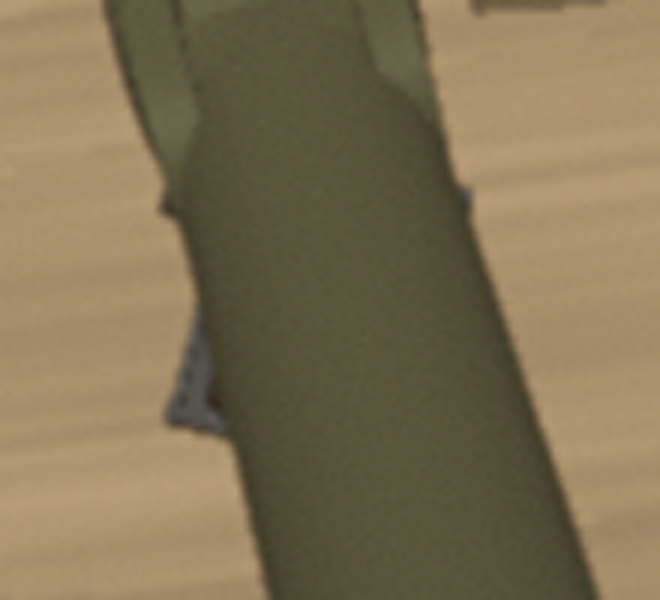

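```bash
python3 - <<'E'
from h import *
d=np.load('wrist4.npy',allow_pickle=True).item();P=grid(d);im=d['pixels'].astype(int)
s=d['s'];A=R.from_euler('xyz',s['orientation']).as_matrix();L=(P-s['eef_pos'])@A
for v in (145,165,185,205,215):
    row=im[v,295:345].sum(1)
    g=np.where(row>row.min()+0.5*(row.max()-row.min()))[0]+295
    a=(ray(d,g[0]-.5,v,50.3)-s['eef_pos'])@A;b=(ray(d,g[-1]+.5,v,50.3)-s['eef_pos'])@A
    print(v,g[0],g[-1],a.round(1),b.round(1),((a+b)/2).round(2))
m=(abs(L[...,0])<45)&(abs(L[...,1])<45)&(L[...,2]>22)&(L[...,2]<48);q=L[m];print('foot',len(q),cv2.minAreaRect(q[:,:2].astype(np.float32)),np.percentile(q,[1,50,99],axis=0).round(1))
q=q[q[:,0]>8];print(np.percentile(q[:,1],[0.5,99.5]),np.percentile(q[:,2],[5,50,95]))
m=(np.hypot(P[...,0]-582,P[...,1]+11)<95)&(P[...,2]>46)&(P[...,2]<56)&(L[...,0]>18);q=P[m];print('land z',np.median(q[:,2]),(np.percentile(L[m][:,1],[.3,99.7])))
r=[];
for v in (232,240,245):
    x=np.where((im[v,240:400].sum(1)>250))[0]+240;print(v,x.min(),x.max())
E
```

```text
145 312 322 [57.4 -3.8 74.1] [57.4  3.9 74.1] [5.737e+01 2.000e-02 7.406e+01]
165 313 323 [43.3 -3.2 74. ] [43.2  4.6 74. ] [43.25  0.7  74.04]
185 313 323 [28.5 -3.3 74. ] [28.5  4.7 74. ] [28.51  0.69 74.02]
205 301 323 [ 13.1 -12.4  74. ] [13.1  4.8 74. ] [13.09 -3.81 74.  ]
215 313 322 [ 5.1 -3.5 74. ] [ 5.1  4.1 74. ] [ 5.1   0.29 73.98]
foot 1963 ((0.8359928131103516, 0.3833274841308594), (24.986833572387695, 64.32532501220703), 0.5038489103317261) [[ -6.7 -31.   22.8]
 [ 10.5   0.6  30.4]
 [ 12.8  31.9  38.2]]
[-30.98487211  31.79064846] [24.24764131 30.77778856 37.44491228]
land z 50.671961146542685 [-44.30624835  44.9194807 ]
232 240 399
240 240 399
245 240 399
```

The groove centre (tool y 0.5) and the gauge (tool y 0.4) agree. I'll lower gently, watching the force.

{"name": "servo_tool", "arguments": {"commands": [[0, 0, -3, 0], [0, 0, -3, 0], [0, 0, -2, 0], [0, 0, -1, 0], [0, 0, -0.5, 0], [0, 0, 0, 0], [0, 0, 0, 0]]}}

```text
time: 7.32
eef_pos: [581.3, -11.5, 113.9]
orientation: [3.142, -0.0, -0.374]
wrist_force: [-0.6, 0.2, -2.0]
finger_gap: 0.274
```

{"name": "servo_tool", "arguments": {"commands": [[0, 0, -0.5, 0], [0, 0, 0, 0], [0, 0, 0, 0]]}}

```text
time: 7.7
eef_pos: [581.3, -11.5, 113.4]
orientation: [3.142, 0.0, -0.374]
wrist_force: [-0.5, -0.3, -3.1]
finger_gap: 0.269
```

{"name": "servo_tool", "arguments": {"commands": [[0, 0, -0.5, 0], [0, 0, 0, 0], [0, 0, 0, 0]]}}

```text
time: 8.07
eef_pos: [581.3, -11.5, 112.8]
orientation: [3.142, 0.0, -0.374]
wrist_force: [0.5, -0.2, -1.9]
finger_gap: 0.278
```

{"name": "servo_tool", "arguments": {"commands": [[0, 0, -0.5, 0], [0, 0, -0.5, 0], [0, 0, 0, 0], [0, 0, 0, 0]]}}

```text
time: 8.57
eef_pos: [581.3, -11.4, 111.8]
orientation: [3.142, 0.0, -0.374]
wrist_force: [0.2, 0.3, -1.9]
finger_gap: 0.275
```

{"name": "servo_tool", "arguments": {"commands": [[0, 0, -0.5, 0], [0, 0, -0.5, 0], [0, 0, 0, 0], [0, 0, 0, 0]]}}

```text
time: 9.07
eef_pos: [581.3, -11.5, 110.8]
orientation: [3.142, 0.0, -0.374]
wrist_force: [0.7, 0.9, -2.0]
finger_gap: 0.272
```

{"name": "servo_tool", "arguments": {"commands": [[0, 0, -0.5, 0], [0, 0, -0.5, 0], [0, 0, 0, 0], [0, 0, 0, 0]]}}

```text
time: 9.57
eef_pos: [581.3, -11.5, 109.9]
orientation: [3.142, -0.0, -0.374]
wrist_force: [-0.7, 0.2, -3.2]
finger_gap: 0.271
```

The tip is about 5 mm below the land level with no contact, so it is in the groove. I'll go on until the floor is felt.

{"name": "servo_tool", "arguments": {"commands": [[0, 0, -1, 0], [0, 0, -1, 0], [0, 0, -1, 0], [0, 0, -1, 0], [0, 0, 0, 0], [0, 0, 0, 0]]}}

```text
time: 10.32
eef_pos: [581.4, -11.5, 106.2]
orientation: [3.142, -0.0, -0.374]
wrist_force: [-0.7, 0.1, 0.7]
finger_gap: 0.274
```

{"name": "servo_tool", "arguments": {"commands": [[0, 0, -1, 0], [0, 0, -1, 0], [0, 0, -1, 0], [0, 0, -1, 0], [0, 0, -1, 0], [0, 0, 0, 0], [0, 0, 0, 0]]}}

```text
time: 11.2
eef_pos: [581.3, -11.5, 100.8]
orientation: [-3.142, -0.0, -0.374]
wrist_force: [-0.3, -0.4, 2.4]
finger_gap: 0.274
```

{"name": "servo_tool", "arguments": {"commands": [[0, 0, -1, 0], [0, 0, -1, 0], [0, 0, -1, 0], [0, 0, -1, 0], [0, 0, -1, 0], [0, 0, -1, 0], [0, 0, 0, 0], [0, 0, 0, 0]]}}

```text
time: 12.2
eef_pos: [581.3, -11.5, 94.8]
orientation: [3.142, 0.0, -0.374]
wrist_force: [-0.2, -0.8, 3.4]
finger_gap: 0.272
```

{"name": "servo_tool", "arguments": {"commands": [[0, 0, -1, 0], [0, 0, -1, 0], [0, 0, 0, 0], [0, 0, 0, 0]]}}

```text
time: 12.7
eef_pos: [581.3, -11.5, 92.8]
orientation: [3.142, 0.0, -0.374]
wrist_force: [-0.7, -0.8, 4.0]
finger_gap: 0.272
```

{"name": "servo_tool", "arguments": {"commands": [[0, 0, -0.5, 0], [0, 0, 0, 0], [0, 0, 0, 0]]}}

```text
time: 13.08
eef_pos: [581.3, -11.5, 92.4]
orientation: [3.142, -0.0, -0.374]
wrist_force: [-0.8, -0.9, 3.5]
finger_gap: 0.274
```

{"name": "servo_tool", "arguments": {"commands": [[0, 0, -0.5, 0], [0, 0, 0, 0], [0, 0, 0, 0]]}}

```text
time: 13.45
eef_pos: [581.3, -11.5, 91.8]
orientation: [3.142, -0.0, -0.374]
wrist_force: [-1.1, 0.2, 3.4]
finger_gap: 0.273
```

{"name": "servo_tool", "arguments": {"commands": [[0, 0, -0.5, 0], [0, 0, 0, 0], [0, 0, 0, 0]]}}

```text
time: 13.82
eef_pos: [581.3, -11.5, 91.3]
orientation: [3.142, 0.0, -0.374]
wrist_force: [-0.8, 0.0, 3.7]
finger_gap: 0.273
```

{"name": "servo_tool", "arguments": {"commands": [[0, 0, -0.4, 0], [0, 0, 0, 0], [0, 0, 0, 0]]}}

```text
time: 14.2
eef_pos: [581.3, -11.5, 90.9]
orientation: [3.142, 0.0, -0.374]
wrist_force: [0.4, -0.1, 4.4]
finger_gap: 0.272
```

{"name": "servo_tool", "arguments": {"commands": [[0, 0, -0.4, 0], [0, 0, 0, 0], [0, 0, 0, 0]]}}

```text
time: 14.58
eef_pos: [581.3, -11.5, 90.6]
orientation: [3.142, -0.0, -0.374]
wrist_force: [-0.9, -0.2, 5.1]
finger_gap: 0.275
```

{"name": "servo_tool", "arguments": {"commands": [[0, 0, -0.3, 0], [0, 0, 0, 0], [0, 0, 0, 0]]}}

```text
time: 14.95
eef_pos: [581.3, -11.5, 90.3]
orientation: [3.142, -0.0, -0.374]
wrist_force: [-1.0, 0.2, 5.4]
finger_gap: 0.277
```

{"name": "servo_tool", "arguments": {"commands": [[0, 0, -0.3, 0], [0, 0, 0, 0], [0, 0, 0, 0]]}}

```text
time: 15.32
eef_pos: [581.3, -11.5, 90.2]
orientation: [3.141, -0.0, -0.374]
wrist_force: [-1.5, -0.7, 5.8]
finger_gap: 0.276
```

{"name": "servo_tool", "arguments": {"commands": [[0, 0, -0.4, 0], [0, 0, 0, 0], [0, 0, 0, 0]]}}

```text
time: 15.7
eef_pos: [581.3, -11.5, 90.1]
orientation: [3.141, -0.0, -0.374]
wrist_force: [-0.7, 0.9, 7.0]
finger_gap: 0.276
```

{"name": "servo_tool", "arguments": {"commands": [[0, 0, -0.4, 0], [0, 0, 0, 0], [0, 0, 0, 0]]}}

```text
time: 16.08
eef_pos: [581.4, -11.5, 90.0]
orientation: [3.141, -0.0, -0.374]
wrist_force: [-2.6, 0.7, 9.4]
finger_gap: 0.275
```

{"name": "servo_tool", "arguments": {"commands": [[0, 0, -0.4, 0], [0, 0, 0, 0], [0, 0, 0, 0]]}}

```text
time: 16.45
eef_pos: [581.4, -11.5, 89.8]
orientation: [3.141, -0.0, -0.374]
wrist_force: [-2.8, -0.6, 10.8]
finger_gap: 0.274
```

{"name": "servo_tool", "arguments": {"commands": [[0, 0, -0.5, 0], [0, 0, -0.5, 0], [0, 0, 0, 0], [0, 0, 0, 0]]}}

```text
time: 16.95
eef_pos: [581.4, -11.4, 89.5]
orientation: [3.141, -0.0, -0.374]
wrist_force: [-5.0, -1.5, 15.4]
finger_gap: 0.273
```

{"name": "servo_tool", "arguments": {"commands": [[0, 0, -0.3, 0], [0, 0, 0, 0], [0, 0, 0, 0]]}}

```text
time: 17.32
eef_pos: [581.5, -11.5, 89.5]
orientation: [3.141, -0.001, -0.374]
wrist_force: [-5.8, -0.1, 16.4]
finger_gap: 0.275
```

{"name": "servo_tool", "arguments": {"commands": [[0, 0, -0.3, 0], [0, 0, 0, 0], [0, 0, 0, 0], [0, 0, 0, 0], [0, 0, 0, 0], [0, 0, 0, 0], [0, 0, 0, 0], [0, 0, 0, 0]]}}

```text
time: 18.32
eef_pos: [581.5, -11.5, 89.4]
orientation: [3.141, -0.001, -0.374]
wrist_force: [-5.6, -0.2, 16.6]
finger_gap: 0.274
```

```bash
python3 - <<'E'
from h import *
d=snap('wrist');save(d,'pics/w5.png',(240,190,400,330),5);print(d['s']['wrist_force'],d['s']['orientation'],d['s']['eef_pos'])
d=snap('side');save(d,'pics/s5.png',(270,130,390,230),6)
E
```

```text
[-5.55981945 -0.19631376 16.62709096] [ 3.14095572e+00 -6.10490528e-04 -3.74272979e-01] [581.49918119 -11.48044256  89.35999408]
```

View pics/w5.png

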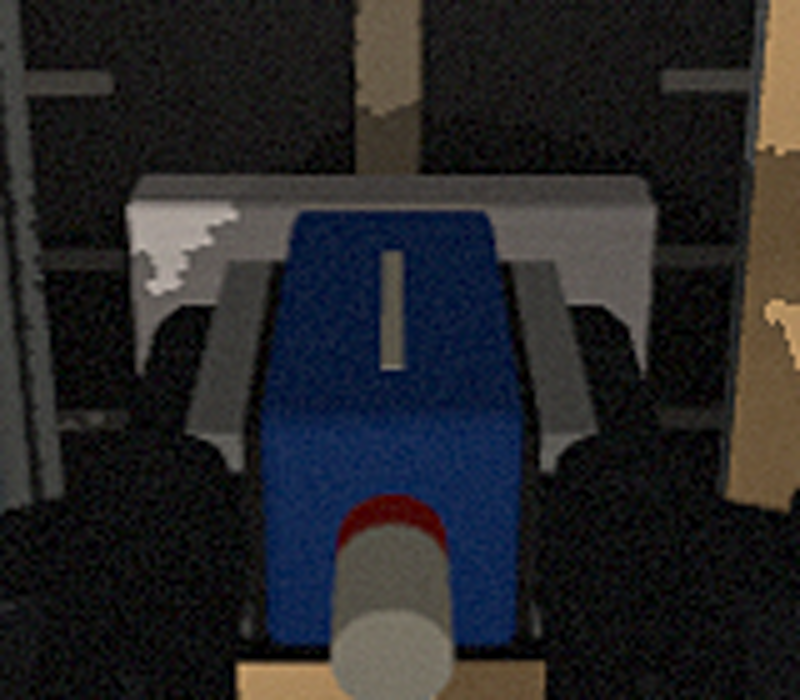

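View pics/s5.png

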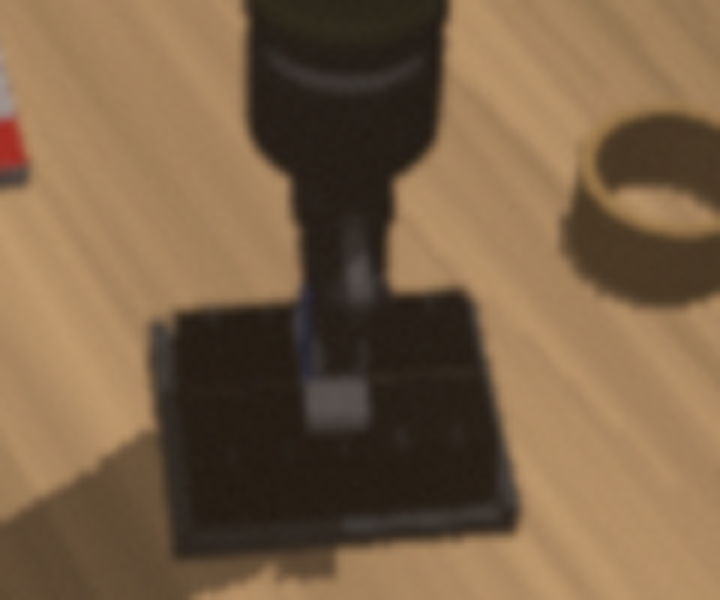

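Red shows above the blue column (at (392,520) in the crop), so the groove is under 13 mm and the marker goes to red. The foot lies flat across the groove. I'll press a little harder to be safe and hold.

{"name": "servo_tool", "arguments": {"commands": [[0, 0, -0.4, 0], [0, 0, 0, 0], [0, 0, 0, 0], [0, 0, 0, 0], [0, 0, 0, 0], [0, 0, 0, 0]]}}

```text
time: 19.18
eef_pos: [581.5, -11.5, 89.2]
orientation: [3.141, -0.001, -0.374]
wrist_force: [-6.4, -0.7, 20.1]
finger_gap: 0.272
```

{"name": "servo_tool", "arguments": {"commands": [[0, 0, 0.8, 0], [0, 0, 0.8, 0], [0, 0, 0.5, 0], [0, 0, 0, 0], [0, 0, 0, 0]]}}

```text
time: 19.8
eef_pos: [581.4, -11.5, 89.9]
orientation: [3.141, -0.0, -0.374]
wrist_force: [-3.3, -0.6, 9.9]
finger_gap: 0.272
```

{"name": "servo_tool", "arguments": {"commands": [[0, 0, 0.5, 0], [0, 0, 0.5, 0], [0, 0, 0.3, 0], [0, 0, 0, 0], [0, 0, 0, 0]]}}

```text
time: 20.42
eef_pos: [581.3, -11.5, 90.2]
orientation: [3.141, -0.0, -0.374]
wrist_force: [-1.1, -0.6, 4.8]
finger_gap: 0.276
```

{"name": "servo_tool", "arguments": {"commands": [[0, 0, 0, 0], [0, 0, 0, 0], [0, 0, 0, 0], [0, 0, 0, 0], [0, 0, 0, 0], [0, 0, 0, 0]], "claw": 70}}

```text
time: 21.18
eef_pos: [581.3, -11.5, 90.2]
orientation: [3.142, -0.0, -0.374]
wrist_force: [-0.4, 0.9, -1.0]
finger_gap: 0.817
```

```bash
python3 - <<'E'
from h import *
d=snap('wrist');save(d,'pics/w6.png');print(d['s']['wrist_force'],d['s']['orientation'],d['s']['eef_pos'])
E
```

```text
[-0.40747869  0.92812131 -0.98482887] [ 3.14154420e+00 -3.12946851e-05 -3.74190274e-01] [581.28921151 -11.4767133   90.16466151]
```

View pics/w6.png

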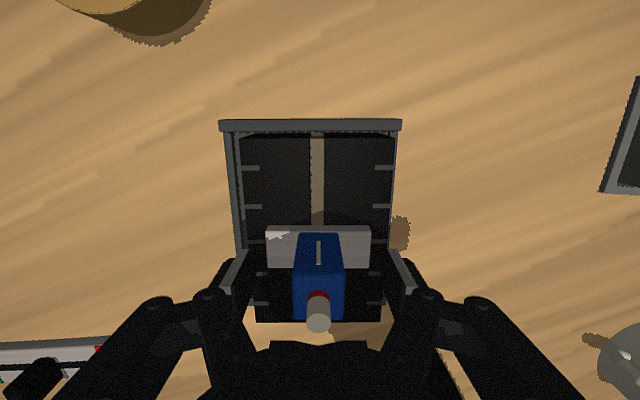

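The gauge stands free, with red still showing at (318,296) and both fingers clear. I'll lift straight up, then turn towards the marker.

{"name": "servo_tool", "arguments": {"commands": [[0, 0, 6, 0], [0, 0, 10, 0], [0, 0, 16, 0], [0, 0, 20, 0], [0, 0, 20, 0], [0, 0, 20, 0], [0, 0, 20, 0], [0, 0, 5, 0.1]]}}

```text
time: 22.22
eef_pos: [582.2, -11.4, 209.9]
orientation: [-3.141, -0.003, -0.272]
wrist_force: [-0.8, -0.1, -0.1]
finger_gap: 0.824
```

{"name": "servo_tool", "arguments": {"commands": [[-8, 25, 0, 0.18], [-8, 28, 0, 0.18], [-8, 28, 0, 0.18], [-8, 28, 0, 0.18], [-8, 28, 0, 0.18], [-8, 28, 0, 0.18], [-8, 28, 0, 0.18], [-8, 28, 0, 0.18]], "claw": 0}}

```text
time: 23.22
eef_pos: [517.1, 210.3, 208.2]
orientation: [3.141, -0.0, 1.172]
wrist_force: [-0.1, -0.4, 0.5]
finger_gap: 0.001
```

{"name": "servo_tool", "arguments": {"commands": [[-4, 8, 0, 0.164], [0, 0, 0, 0], [0, 0, 0, 0]]}}

```text
time: 23.6
eef_pos: [513.8, 216.6, 207.5]
orientation: [3.141, 0.0, 1.326]
wrist_force: [-0.2, 0.1, -0.9]
finger_gap: -0.0
```

```bash
python3 - <<'E'
from h import *
d=snap('wrist');save(d,'pics/w7.png');print(d['s']['time'],d['s']['wrist_force'],d['s']['orientation'],d['s']['eef_pos'],d['s']['q'])
P=grid(d)
def rect(c,r,z0,z1):
    m=(np.hypot(P[...,0]-c[0],P[...,1]-c[1])<r)&(P[...,2]>z0)&(P[...,2]<z1);q=P[m]
    if len(q)>9:print(len(q),cv2.minAreaRect(q[:,:2].astype(np.float32)),np.median(q[:,2]))
rect((531,294),40,49,60);rect((531,294),35,25,60);rect((532,302),115,10,20);rect((532,302),115,10,30)
m=(np.hypot(P[...,0]-531,P[...,1]-294)<30)&(P[...,2]>20);print(np.histogram(P[m][:,2],bins=range(20,64,4)))
E
```

```text
23.6 [-0.18354636  0.07580141 -0.93484541] [3.14093733e+00 4.58612196e-04 1.32590237e+00] [513.76961746 216.59298523 207.50915906] [ 0.2483259   0.23041266 -0.78850664  1.72382986  0.17190498  1.25811045
 -0.82501605]
598 ((531.529052734375, 294.2590026855469), (18.397171020507812, 27.916784286499023), 75.86648559570312) 54.74070064972372
598 ((531.529052734375, 294.2590026855469), (18.397171020507812, 27.916784286499023), 75.86648559570312) 54.74070064972372
7183 ((533.2814331054688, 301.77850341796875), (196.5111083984375, 44.4130973815918), 75.666259765625) 14.98015277956415
7183 ((533.2814331054688, 301.77850341796875), (196.5111083984375, 44.4130973815918), 75.666259765625) 14.98015277956415
(array([  0,   0,   0,   0,   0,   0,   0,  37, 512,  49]), array([20, 24, 28, 32, 36, 40, 44, 48, 52, 56, 60]))
```

View pics/w7.png

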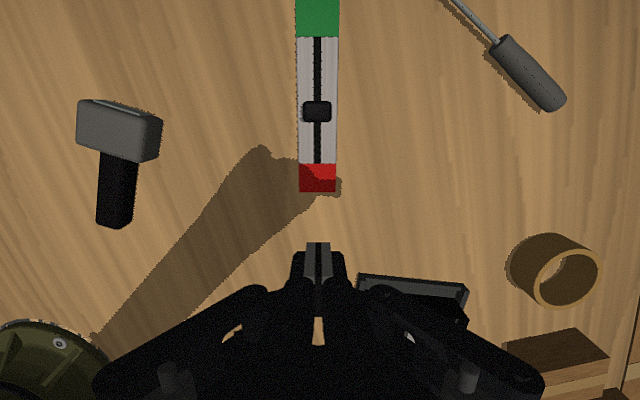

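The marker at (317,111) is 28 x 18 mm with its top at z = 54.7, at world (531.5,294.3). The red end at (317,178) lies towards -y. With the jaws shut I'll go down behind the marker on its green side.

{"name": "servo_tool", "arguments": {"commands": [[6, 25, 0, 0], [7, 30, 0, 0], [7, 30, -5, 0], [6, 25, -20, 0], [0, 0, -30, 0], [0, 0, -30, 0], [0, 0, -30, 0], [0, 0, -15, 0]], "claw": 0}}

```text
time: 24.65
eef_pos: [539.1, 326.0, 75.2]
orientation: [-3.14, 0.002, 1.327]
wrist_force: [-0.0, 0.4, 0.4]
finger_gap: 0.002
```

{"name": "servo_tool", "arguments": {"commands": [[0, 0, -14, 0], [0, 0, -12, 0], [0, 0, 0, 0], [0, 0, 0, 0]]}}

```text
time: 25.15
eef_pos: [539.7, 327.9, 51.8]
orientation: [3.141, -0.001, 1.33]
wrist_force: [-0.0, 0.3, 0.2]
finger_gap: 0.002
```

```bash
python3 - <<'E'
from h import *
d=snap('side');save(d,'pics/s8.png',(210,80,330,180),6)
d=snap('wrist');save(d,'pics/w8.png')
E
```

```text
(no output)
```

View pics/s8.png

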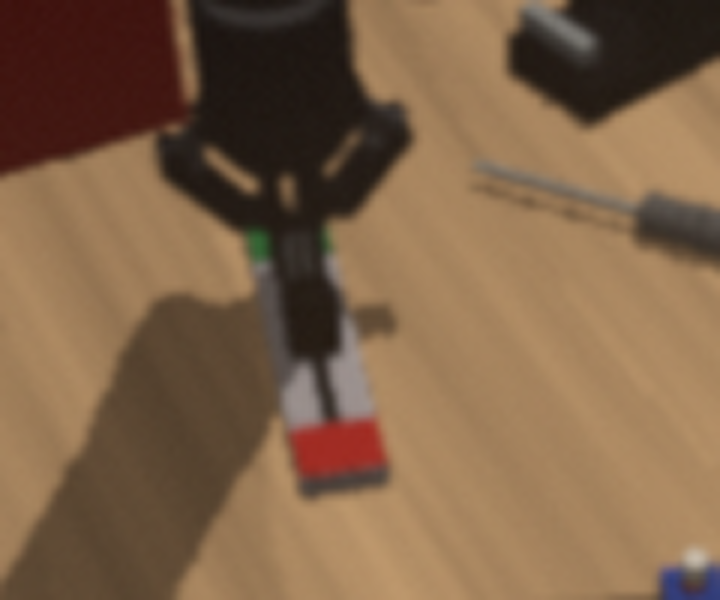

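View pics/w8.png

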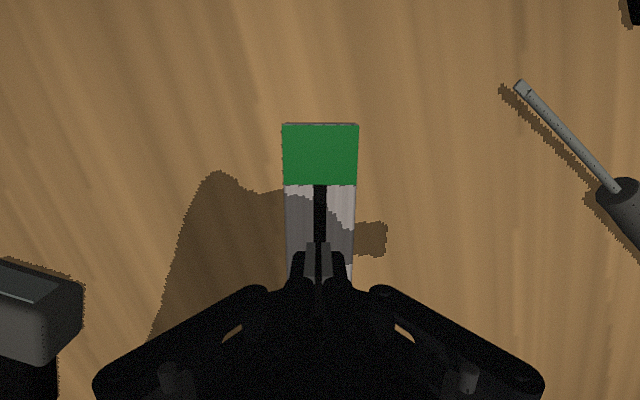

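{"name": "servo_tool", "arguments": {"commands": [[-1, -4, 0, 0], [-2, -8, 0, 0], [-2, -8, 0, 0], [-2, -8, 0, 0], [-2, -8, 0, 0], [-2, -8, 0, 0], [-2, -8, 0, 0], [-1, -4, 0, 0]]}}

```text
time: 26.25
eef_pos: [525.2, 270.7, 51.1]
orientation: [3.141, 0.0, 1.329]
wrist_force: [-0.1, 2.0, 0.6]
finger_gap: 0.0
```

{"name": "servo_tool", "arguments": {"commands": [[-0.7, -3, 0, 0], [-0.5, -2, 0, 0], [0, 0, 0, 0], [0, 0, 0, 0]]}}

```text
time: 26.75
eef_pos: [524.1, 266.2, 51.0]
orientation: [-3.142, 0.001, 1.33]
wrist_force: [-0.4, 0.8, -0.0]
finger_gap: 0.001
```

{"name": "servo_tool", "arguments": {"commands": [[-0.5, -2, 0, 0], [-0.5, -2, 0, 0], [0, 0, 0, 0]]}}

```text
time: 27.12
eef_pos: [523.6, 264.8, 51.2]
orientation: [3.14, -0.005, 1.331]
wrist_force: [3.8, 6.8, -6.0]
finger_gap: -0.001
```

{"name": "servo_tool", "arguments": {"commands": [[-0.4, -1.5, 0, 0], [0, 0, 0, 0], [0, 0, 0, 0]]}}

```text
time: 27.5
eef_pos: [523.5, 264.7, 51.3]
orientation: [3.14, -0.007, 1.332]
wrist_force: [5.8, 9.0, -8.1]
finger_gap: -0.003
```

{"name": "servo_tool", "arguments": {"commands": [[0.5, 2, 0, 0], [1, 4, 0, 0], [1, 4, 0, 0], [1, 5, 0, 0], [0, 0, 20, 0], [0, 0, 30, 0], [0, 0, 40, 0], [0, 0, 40, 0]]}}

```text
time: 28.5
eef_pos: [526.1, 276.1, 183.8]
orientation: [3.141, -0.0, 1.33]
wrist_force: [1.6, 0.6, -0.1]
finger_gap: -0.0
```

{"name": "servo_tool", "arguments": {"commands": [[-8, -25, 10, 0], [-8, -25, 10, 0], [-5, -25, 10, 0], [0, 0, 0, 0], [0, 0, 0, 0], [0, 0, 0, 0]]}}

```text
time: 29.25
eef_pos: [504.8, 202.3, 211.1]
orientation: [-3.141, -0.001, 1.332]
wrist_force: [-0.7, -0.0, 0.8]
finger_gap: 0.001
```

```bash
python3 - <<'E'
from h import *
d=snap('wrist');save(d,'pics/w9.png');print(d['s']['time'],d['s']['wrist_force'],d['s']['orientation'],d['s']['eef_pos'],d['s']['qd'].round(3))
P=grid(d)
m=(np.hypot(P[...,0]-518,P[...,1]-244)<40)&(P[...,2]>49)&(P[...,2]<60);q=P[m];print(len(q),cv2.minAreaRect(q[:,:2].astype(np.float32)),np.median(q[:,2]))
d=snap('side');save(d,'pics/s9.png',(230,100,390,240),5)
P=grid(d);im=d['pixels'].astype(int);R_,G,B=im[...,0],im[...,1],im[...,2]
m=(B>R_*1.3)&(B>G*1.3)&(np.hypot(P[...,0]-582,P[...,1]+11)<60);print('blue z',np.percentile(P[m],[2,50,98],axis=0).round(1))
E
```

```text
29.25 [-0.67999653 -0.03878422  0.77629488] [-3.14106048e+00 -5.59496572e-04  1.33164560e+00] [504.83182686 202.28031257 211.08515746] [-0.003  0.007  0.004  0.003  0.002  0.001  0.001]
544 ((518.864501953125, 244.17791748046875), (20.299211502075195, 26.275001525878906), 75.75878143310547) 54.608573810091656
blue z [[565.8 -26.4  99.5]
 [576.7 -18.2 104.1]
 [590.3  -1.3 106.5]]
```

View pics/w9.png

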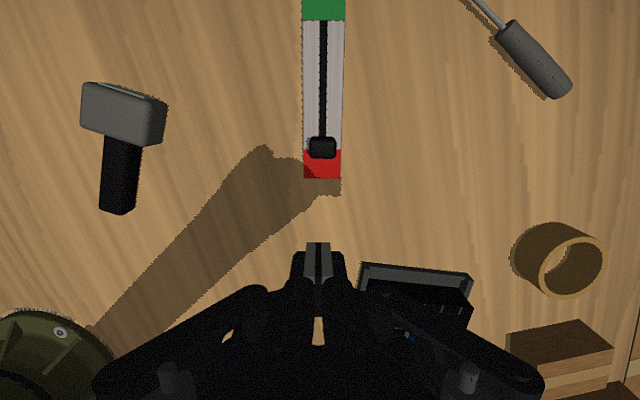

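View pics/s9.png

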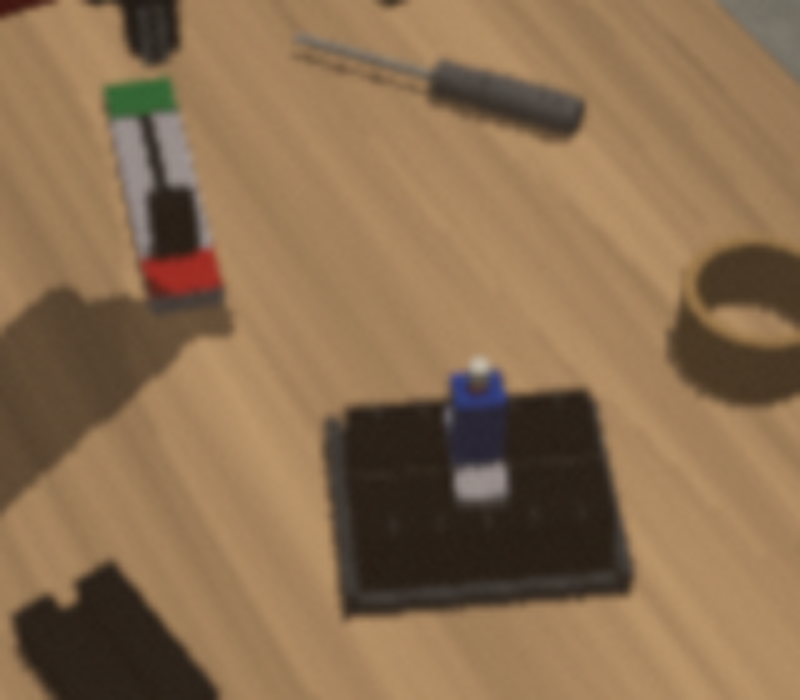

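The marker is at the red stop (measured (518.9,244.2), expected (518.3,243.6)). The gauge stands upright across the groove, column top at about z = 106, and the arm is clear of everything. I'll hand in.

```bash
python3 -c "
from rig import job
print(job.sign_off())"
```

```text
the job is handed in; nothing more can be done
None
```

I gauged the groove, left the gauge standing in it, slid the marker fully to its red end and handed the job in. The robot's clock stood at about 29 s of the 67 s allowed; the hand-in gave no verdict.

- **Gauging:** I took the larger gauge from its holder and lowered the probe into the pad's groove. I pressed the foot flat for about 1.8 s. I estimated the force on the pad at 19–22 N (wrist force 16.5–20 N plus the gauge's 2.4 N weight).
- **Reading:** Red showed on the stem above the blue column. The depth image also put the groove at about 8 mm deep, so both say it is under 13 mm.
- **Last checks:** The marker was within 1 mm of the red stop worked out from the track. The gauge stood upright across the groove, with its column top at z ≈ 106 mm (106 expected). The arm was clear of everything and the wrist force was near zero.
- **Bystanders:** The arm touched none of them, and those in the last pictures looked unmoved. I did not measure their positions.

No check failed or disagreed.

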